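# Lock the drive fixture's hold-down bar with its R-clip

### The arm

A 6-joint arm with a two-finger parallel gripper is mounted at the origin on a cart in front of the work surface, level with it; the furniture and walls round the work are solid. World frame = base frame: x ahead of the robot, y to its left, z up, the work surface at z = 0. Lengths are in m, angles in rad, forces in N, time in s.
With the tool pointing down it reaches from about 0.4 to 0.825 m from the base axis. Payload 7 kg.
Tool frame: the origin (TCP) lies at the centre of the arm's flange, where the gripper is bolted on; the fingertips stand 178 mm ahead of it and the grasp point (between the pads) lies arm.tcp_to_grasp ahead of it (arm.tcp_to_grasp is the distance from the TCP to the grasp point, in m); z points along the fingers, y is the direction in which the jaws open and shut (so a half turn about z gives the same grasp; the last joint's range is limited). The gripper opens to 88 mm and grips with 3 to 60 N. Pads are 19 mm wide; open, the fingers measure 130 mm over their backs; the gripper's body (78 mm by 193 mm) begins 47 mm behind the grasp point.
Start: joints at [1.616, 0.359, 0.012, 0, -1.224, -0.288], TCP at [0.162, 0.655, 0.405] pointing down, gripper open.
Joint ranges: [-3.07, 3.07], [-1.43, 2.12], [-1.02, 1.25], [-3.03, 1.67], [-3.05, -0], [-3.03, 3.03]. Speed limits (rad/s): [2.39, 2.39, 3.01, 3.14, 3.14, 3.14].

### API

Orientations are given as [roll, pitch, yaw] about the fixed x, y, z axes, in that order (R = Rz(yaw) Ry(pitch) Rx(roll)).
In Python, from station import arm gives the robot as it stands.
- The arm moves only by the tool move_arm, never from a script. Its argument "deltas" is a list of rows, each a list of 6 numbers: the shift along the world's x, y, z in mm, then the turn, a rotation vector about the world's x, y, z in degrees. In form: [[tx, ty, tz, ax, ay, az], ...]. A call has exactly 5 rows; each row shifts and turns the commanded pose from where the row before left it; what a row does not reach is not made up. A row lasts 1/12 s, in which the tool goes at most 41.7 mm and 7.16 degrees, less where a joint would pass 70% of its speed; a pose out of reach is approached as far as the arm can. A call with a gripper value outside its range is refused whole. "claw" is the closure in counts, from 0 (fully open) to 255 (shut), set as the call begins (left out, the last holds). The fingers move at their own pace and stop on an object; "squeeze" is the grip in N (left out, the last holds). Time passes only in rows, so rows that do not move let the fingers close, or fill a call up. It gives the time, the measured TCP pose, the force and the opening at its end, in the units of the state.
- arm.get_state(): the state, without advancing time (a new reading comes with each control period).
- arm.grab_frame(name): name is "scene" or "top" or "wrist"; returns the picture (384x512x3 uint8, red, green, blue); there is no depth.
- arm.calibration(name): a dict with "intrinsics" (3x3 intrinsics, pixels), "T" (4x4, takes a point from camera to world coordinates); the wrist camera has in their place "mount" (4x4, takes a point from camera to tool coordinates, whose origin is the TCP and whose axes are the flange's). Camera axes: x right, y up, looking along -z (the intrinsics and any distortion apply to the point x, -y, -z); pixel columns grow to the right and rows downward; lengths in m; the calibration is good to about 2 mm. A picture is of the moment at which its call begins: read the wrist's pose just before it. calibration takes no time and is no camera call.
- arm.job_done(): hands the job in, once; it reports no verdict.
Trained networks look in the newest picture that a camera, given by its name, has taken for a name from the list of things; names that differ only in an ending like _2 or _b are one class to them, and where a whole thing is asked for, a point or a joint stands for the part that bears it (a point fixed in the world has none). Each returns a list of dicts, best first, with "score" (0 to 1); they miss things now and then, are a little off and sometimes report something else, mostly with a low value. They report only what shows in the picture. A call takes as long as a camera call. They do not tell look-alikes from the thing itself.
- arm.spot_in(thing, camera): "xy" ([column, row] in pixels, amid what is visible of it).
- arm.masks_of(thing, camera): "pixels" (384x512 bool, what is visible of it) and "xy" ([column, row] in pixels, amid what is visible of it).
- arm.spot_point(thing, camera): "xy" ([column, row] in pixels: a listed point, or the origin of a listed thing).
The state is a dict: "t": time; "q": joint angles; "qd": joint speeds; "joint_efforts": joint torques, N m; "eef_pos": TCP position; "ee_rot": TCP orientation; "force": force on the tool from outside, world axes, zero at the start; "moment": the same for the moment, N m; "width": finger opening in m.
Only numpy, scipy, OpenCV 4.12 (cv2) and the standard library are available. Lean on these libraries where they do the work, as an engineer would, in place of code of your own. Each camera call takes 0.05 s, during which the arm holds its last target. There are 200 camera calls.

### The job

Swing the blue hold-down bar of the drive fixture fully down so that its fork straddles the upright stud. Then lock it: take the R-clip by its red tab and push its straight leg through the cross hole of the stud, from the near or the far side, until the bow springs over the stud and the clip is fully home, and let go of it. Leave the tape roll, the blue marker and the brush where they are.

Things in the scene. Friction and masses are not known exactly. Their poses are not given: they have to be found in the camera images.
- fixture: Fixed grey base plate 130 x 250 mm, top 12 mm above the worktop, a disk drive in it (top at 19 mm). Origin: centre of its underside. x: direction of the cross hole, roughly away from the robot (yaw within 0.35); y: from the stud (y = -80 mm) to the bar's hinge (y = +90 mm, axis along x, 31 mm high, between ears 42 mm high).
- stud_hole (a point): Centre of the cross hole of the upright steel stud on the fixture, 46 mm above the worktop. The stud is 22 mm in diameter, its top is 64 mm above the worktop. The hole runs level along the fixture's x axis right through the stud, is 8.4 mm wide and 8 mm high, its mouths bevelled by 2 to 3 mm. Fixed to the fixture.
- bar (a joint): Hinge of the blue hold-down bar, rad: 0 = fully down on its stop, grows as the stud end lifts; starts at 0.5 to 0.95. Friction holds it where it is left; 1 to 4 N on bar_press moves it. Bar 24 mm wide, 10 mm thick, 194 mm long from the hinge axis; its last 55 mm are a fork 46 mm wide with a 28 mm gap. When down, its top is 36 mm above the worktop, under the cross hole.
- bar_press (a point): Black press pad on the bar's top face, 120 mm from the hinge axis and 5 mm above the bar's centre plane: the place to push the bar down. Fully down it lies 50 mm from the stud's axis, at 36 mm height.
- clip: Loose R-clip lying flat, 70 g, 6.4 mm steel wire with a red tab, 140 mm long. x: the pushing direction, along the straight leg to its tip; y: from leg to bow; z: up. Origin: on the underside below clip_seat; leg and bow axes lie 3.2 mm above the underside. The bow, with a flared lip in front, reaches 19 mm from the leg's axis and to x = 37 mm. Start yaw within 0.7 either way.
- clip_seat (a point): Point on the axis of the clip's straight leg (3.2 mm above the clip's underside) that lies at stud_hole when the clip is fully home; the bow's hollow is beside it.
- clip_tab (a point): Centre of the clip's red tab, 36 mm long (along x), 14 mm wide (y), 18 mm high, for gripping across its width; 74 mm behind clip_seat and 6 mm higher than the leg's axis.
- clip_tip (a point): Tapered tip of the straight leg, 47 mm ahead of clip_seat.
- bow (a joint): Spring hinge of the clip's bow relative to its leg, rad: 0 = relaxed, grows as the bow is spread away from the leg. Going over the stud spreads it to about 0.1; the lip first meets the stud about 30 mm before home. Pushing takes 5 to 20 N. Fully home it springs back to under 0.05.
- kapton_roll: Bystander: amber tape roll lying flat, 76 x 70 x 19 mm, origin at the centre of its underside.
- marker_blue: Bystander: white marker with a blue cap lying on the worktop, 126 mm long, 12 mm thick, origin at the centre of its underside.
- brush: Bystander: black flat brush lying on the worktop, 140 x 24 x 18 mm, origin at the centre of its underside.
Things that resemble listed ones, but are neither listed nor needed, are in the scene too. What is shaped like the clip but pink or yellow is not meant.

How it is judged:
By the outcome, as a careful person would: the job done as asked, in the order asked, and still so for the second after the job is handed in, with the robot touching nothing.
It also fails if it takes over 58 s, if anything falls off the work surface, if the arm or the gripper's body presses on something with over 40 N, if the wrist force passes 120 N, or if a joint passes its speed limit or range.

## Working session

There is one attempt and no reset: what is moved stays moved. The work goes in short steps, Python scripts to look and compute and a tool call to move; the robot and the scene stay as the last step left them, time stands still between calls to the robot, and variables do not carry over. Pictures are saved under pics/ and viewed, about 8 in all and at most 12, crops included, and the job is handed in when it is done.

Besides the shell and the picture viewer there is one more tool, called after "Emit:" as a command line: name --pt "numbers of a row" for each row, then --argument value for the rest. move_arm: Moves the arm, as the interface text tells. Its arguments: {"type":"object","properties":{"deltas":{"type":"array","items":{"type":"array","items":{"type":"number"}}},"claw":{"type":"number"},"squeeze":{"type":"number"}},"required":["deltas"]}

```bash
mkdir -p pics; cat > h.py <<'E'
import numpy as np, cv2
from scipy.spatial.transform import Rotation as R
from station import arm
def cam(name,st=None):
    c=arm.calibration(name); K=np.array(c["intrinsics"])
    if "T" in c: T=np.array(c["T"])
    else:
        st=st or arm.get_state(); W=np.eye(4); W[:3,3]=st["eef_pos"]; W[:3,:3]=R.from_euler("xyz",st["ee_rot"]).as_matrix() ; T=W@np.array(c["mount"])
    return K,T,c
def ray(name,px,z,st=None):
    K,T,_=cam(name,st); d=np.linalg.inv(K)@[px[0],px[1],1]; d=T[:3,:3]@(d*[1,-1,-1]); o=T[:3,3]
    return o+d*(z-o[2])/d[2]
def proj(name,P,st=None):
    K,T,_=cam(name,st); p=np.linalg.inv(T)@np.r_[P,1]; p=p[:3]*[1,-1,-1]; u=K@p; return u[:2]/u[2]
def save(n,im,s=1):
    if s!=1: im=cv2.resize(im,None,fx=s,fy=s,interpolation=cv2.INTER_CUBIC)
    cv2.imwrite("pics/"+n,im[...,::-1])
E
python3 - <<'E'
from h import *
print(arm.get_state(), arm.tcp_to_grasp)
a=arm.grab_frame("scene");b=arm.grab_frame("top")
save("s1.png",a,1.5);save("t1.png",b,1.5)
for n in("scene","top","wrist"):print(n,arm.calibration(n))
for n,z in(("stud_hole",.046),("bar_press",.09),("clip_seat",.0032),("clip_tab",.0092),("clip_tip",.0032),("clip",0),("fixture",0),("kapton_roll",0),("marker_blue",0),("brush",0)):
  for c in("top","scene"):
    print(n,c,[(np.round(d["xy"]).tolist(),round(d["score"],2),ray(c,d["xy"],z).round(3).tolist()) for d in arm.spot_point(n,c)[:4]])
E
```

```text
{'t': 0.0, 'q': array([ 1.61608183e+00,  3.59378094e-01,  1.10658677e-02, -3.40382624e-04,
       -1.22406747e+00, -2.88090842e-01]), 'qd': array([ 0.001097  , -0.00130851, -0.00037025, -0.00062335, -0.00143394,
       -0.0015839 ]), 'joint_efforts': array([-1.27568356e-06, -5.82721245e+01,  2.93058693e+01,  6.99716493e+00,
        7.05792612e-03, -1.60461550e-04]), 'eef_pos': array([0.1622497 , 0.65501657, 0.40373293]), 'ee_rot': array([ 3.13998362e+00, -1.43117840e-04, -2.42921144e-01]), 'force': array([ 0.02467463,  0.75981969, -0.43539048]), 'moment': array([ 0.02660835, -0.02294818,  0.0140833 ]), 'width': 0.08744676542464584} 0.1593
scene {'intrinsics': array([[418.17031929,   0.        , 260.20438535],
       [  0.        , 418.17031929, 190.20832099],
       [  0.        ,   0.        ,   1.        ]]), 'T': array([[ 0.44577031,  0.39158011, -0.8049558 , -0.35192227],
       [-0.8950995 ,  0.18568976, -0.40535936, -0.49690985],
       [-0.00925861,  0.9012127 ,  0.43327814,  0.61970505],
       [ 0.        ,  0.        ,  0.        ,  1.        ]])}
top {'intrinsics': array([
[... 2424 characters left out ...]
261.0], 0.6, [0.582, -0.416, 0.0]), ([298.0, 225.0], 0.51, [0.636, -0.121, 0.0]), ([349.0, 246.0], 0.44, [0.594, -0.283, 0.0])]
fixture top [([223.0, 213.0], 0.84, [0.568, 0.121, 0.0])]
fixture scene [([219.0, 215.0], 0.83, [0.588, 0.119, 0.0]), ([242.0, 209.0], 0.17, [0.655, 0.075, 0.0])]
kapton_roll top [([248.0, 142.0], 0.59, [0.799, 0.04, 0.0])]
kapton_roll scene [([276.0, 190.0], 0.62, [0.824, 0.036, 0.0])]
marker_blue top [([350.0, 162.0], 0.48, [0.731, -0.295, 0.0])]
marker_blue scene [([339.0, 257.0], 0.6, [0.533, -0.276, 0.0]), ([363.0, 224.0], 0.57, [0.723, -0.29, 0.0])]
brush top [([126.0, 213.0], 0.72, [0.568, 0.435, 0.0])]
brush scene [([135.0, 201.0], 0.64, [0.55, 0.417, 0.0])]
```

```bash
python3 - <<'E'
from h import *
a=cv2.imread("pics/t1.png")
a=cv2.resize(cv2.imread("pics/t1.png"),(512,384),interpolation=cv2.INTER_AREA)
cv2.imwrite("pics/t1c.png",cv2.resize(a[110:270,160:425],None,fx=3,fy=3,interpolation=cv2.INTER_CUBIC))
E
```

```text
(no output)
```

View pics/s1.png

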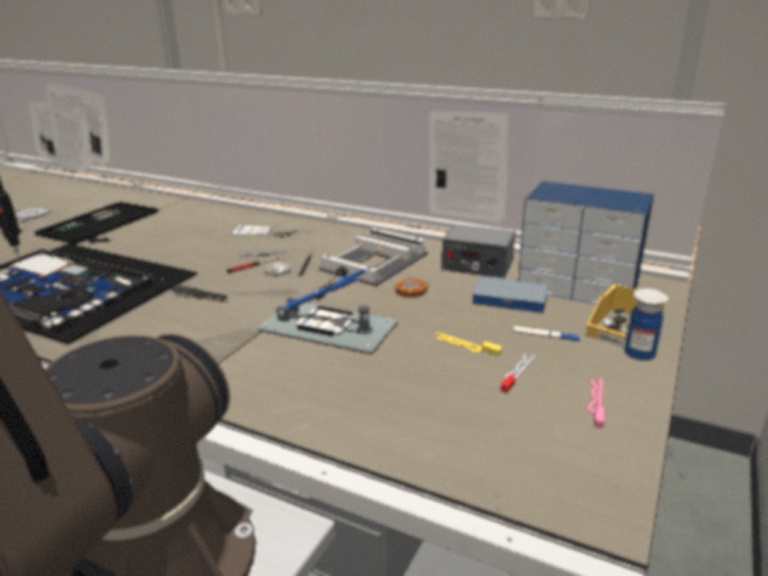

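View pics/t1c.png

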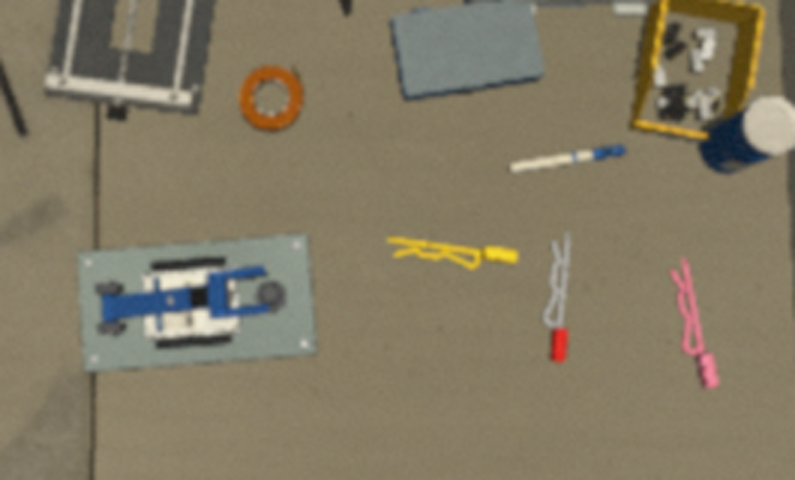

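```bash
cat >> h.py <<'E'
def tri(obs):
    A=np.zeros((3,3));b=np.zeros(3);L=[]
    for n,px,st in obs:
        o=cam(n,st)[1][:3,3]; d=ray(n,px,0,st)-o; d/=np.linalg.norm(d); M=np.eye(3)-np.outer(d,d); A+=M;b+=M@o; L.append((o,M))
    p=np.linalg.solve(A,b); return p, [np.linalg.norm(M@(p-o)) for o,M in L]
def redtab(im,name,z,st=None,box=None):
    h=cv2.cvtColor(im,cv2.COLOR_RGB2HSV); m=(((h[...,0]<8)|(h[...,0]>174))&(h[...,1]>170)&(h[...,2]>90)).astype(np.uint8)
    n,l,s,c=cv2.connectedComponentsWithStats(m); return sorted([(int(s[i,4]),c[i].round(1).tolist(),ray(name,c[i],z,st).round(4).tolist()) for i in range(1,n) if s[i,4]>8],reverse=True)[:4]
E
python3 - <<'E'
from h import *
P={}
for n in("stud_hole","bar_press"):
    o=[(c,arm.spot_point(n,c)[0]["xy"],None) for c in("top","scene")]; print(n,tri(o))
for c in("top","scene"):
    im=cv2.resize(cv2.imread("pics/%s1.png"%c[0]),(512,384),interpolation=cv2.INTER_AREA)[...,::-1].copy()
    print(c,redtab(im,c,.0092))
# fixture corners from crop
px=lambda u,v:(160+u/3,110+v/3)
q=[ray("top",px(*p),.012)for p in((82,252),(305,235),(316,352),(87,371))]
print(np.round(q,4), np.mean(q,0)); ey=(q[0]+q[3]-q[1]-q[2])[:2]; print("yaw",np.arctan2(-ey[0],ey[1]))
print("studtop",ray("top",px(271,293),.064),"hinge",ray("top",px(110,308),.035))
print("tip",ray("top",px(567,236),.003),"tab",ray("top",px(559,345),.018))
E
```

```text
stud_hole (array([0.58426732, 0.0342982 , 0.0473406 ]), [np.float64(0.00040841368533342846), np.float64(0.00040841368533348874)])
bar_press (array([0.57149257, 0.10284585, 0.10007015]), [np.float64(0.0001470142562867848), np.float64(0.0001470142562867579)])
top [(46, [345.9, 224.4], [0.5288, -0.2721, 0.0092]), (41, [122.0, 162.4], [0.7324, 0.4515, 0.0092])]
scene [(40, [337.9, 255.4], [0.525, -0.2741, 0.0092])]
[[ 0.6275  0.235   0.012 ]
 [ 0.6449 -0.0047  0.012 ]
 [ 0.5199 -0.0157  0.012 ]
 [ 0.5004  0.2276  0.012 ]] [0.57319482 0.11051831 0.012     ]
yaw 0.0763889163214466
studtop [0.57947959 0.0311201  0.064     ] hinge [0.56610493 0.20023556 0.035     ]
tip [ 0.64376611 -0.2870007   0.003     ] tab [ 0.52663154 -0.27119327  0.018     ]
```

Emit:
move_arm --pt "20.6 -27 0 0 0 0.9" --pt "20.6 -27 0 0 0 0.9" --pt "20.6 -27 0 0 0 0.9" --pt "20.6 -27 0 0 0 0.9" --pt "20.6 -27 0 0 0 0.9" --claw 255 --squeeze 20

```text
t: 1.72
eef_pos: [0.2659, 0.5188, 0.4048]
ee_rot: [-3.141, -0.0, -0.163]
force: [0.4, 0.2, -0.2]
width: 0.0602
```

Emit:
move_arm --pt "20.6 -27 0 0 0 0.9" --pt "20.6 -27 0 0 0 0.9" --pt "20.6 -27 0 0 0 0.9" --pt "20.6 -27 0 0 0 0.9" --pt "20.6 -27 0 0 0 0.9"

```text
t: 2.13
eef_pos: [0.369, 0.3837, 0.405]
ee_rot: [-3.141, -0.0, -0.085]
force: [0.3, 0.6, -0.4]
width: 0.0261
```

Emit:
move_arm --pt "20.6 -27 0 0 0 0.9" --pt "20.6 -27 0 0 0 0.9" --pt "20.6 -27 0 0 0 0.9" --pt "20.6 -27 0 0 0 0.9" --pt "20.6 -27 0 0 0 0.9"

```text
t: 2.55
eef_pos: [0.472, 0.2486, 0.4051]
ee_rot: [-3.141, -0.001, -0.006]
force: [0.2, 0.9, -0.5]
width: 0.0006
```

Emit:
move_arm --pt "20.6 -27 -16 0 0 0.9" --pt "20.6 -27 -16 0 0 0.9" --pt "20.6 -27 -16 0 0 0.9" --pt "20.6 -27 -16 0 0 0.9" --pt "20.6 -27 -16 0 0 0.9"

```text
t: 2.97
eef_pos: [0.5751, 0.1137, 0.3242]
ee_rot: [-3.141, -0.001, 0.072]
force: [0.3, 0.1, 0.5]
width: 0.0003
```

Emit:
move_arm --pt "0.4 -2.4 -11 0 0 0" --pt "0.4 -2.4 -11 0 0 0" --pt "0.4 -2.4 -11 0 0 0" --pt "0.4 -2.4 -11 0 0 0" --pt "0.4 -2.4 -11 0 0 0"

```text
t: 3.38
eef_pos: [0.5761, 0.1039, 0.2695]
ee_rot: [-3.141, -0.001, 0.073]
force: [-0.5, 0.1, 2.5]
width: 0.0005
```

Emit:
move_arm --pt "0 -2.4 -11 0 0 0" --pt "0 -2.4 -11 0 0 0" --pt "0 -2.4 -10 0 0 0" --pt "0 -2.4 -8 0 0 0" --pt "0 -2.4 -6 0 0 0"

```text
t: 3.8
eef_pos: [0.5762, 0.0913, 0.2226]
ee_rot: [-3.141, 0.0, 0.072]
force: [-0.5, 1.3, 2.3]
width: 0.0004
```

Emit:
move_arm --pt "0 0 -3 0 0 0" --pt "0 0 -2.5 0 0 0" --pt "0 0 -1.5 0 0 0" --pt "0 0 -1 0 0 0" --pt "0 0 -0.7 0 0 0"

```text
t: 4.22
eef_pos: [0.5761, 0.091, 0.215]
ee_rot: [3.141, 0.0, 0.071]
force: [-1.3, -1.3, 2.1]
width: 0.0007
```

Emit:
move_arm --pt "0 0 -0.7 0 0 0" --pt "0 0 -0.7 0 0 0" --pt "0 0 -0.5 0 0 0" --pt "0 0 -0.5 0 0 0" --pt "0 0 0 0 0 0"

```text
t: 4.63
eef_pos: [0.5762, 0.0912, 0.2142]
ee_rot: [3.141, -0.001, 0.072]
force: [-5.4, -1.3, 15.6]
width: 0.0006
```

Emit:
move_arm --pt "0 0 20 0 0 0" --pt "-6 -8 30 0 0 0" --pt "-6 -8 30 0 0 0" --pt "-6 -8 30 0 0 0" --pt "0 0 0 0 0 0" --claw 0

```text
t: 5.05
eef_pos: [0.5591, 0.0669, 0.3289]
ee_rot: [-3.139, -0.009, 0.072]
force: [1.1, 1.3, 0.9]
width: 0.0282
```

```bash
python3 - <<'E'
from h import *
st=arm.get_state(); im=arm.grab_frame("wrist"); save("w1.png",im,1.5); print(st["eef_pos"],st["ee_rot"],st["force"])
for n,z in(("stud_hole",.046),("bar_press",.036),("fixture",0)):
    print(n,[(np.round(d["xy"],1).tolist(),round(d["score"],2),ray("wrist",d["xy"],z,st).round(4).tolist()) for d in arm.spot_point(n,"wrist")[:3]])
E
```

```text
[0.55907519 0.06686248 0.32888185] [-3.13920852 -0.00902639  0.07195537] [1.06422838 1.29338245 0.9284656 ]
stud_hole [([295.5, 173.8], 0.62, [0.5793, 0.0361, 0.046])]
bar_press [([239.6, 171.7], 0.77, [0.5755, 0.0811, 0.036])]
fixture [([205.6, 165.0], 0.65, [0.5713, 0.1141, 0.0])]
```

View pics/w1.png

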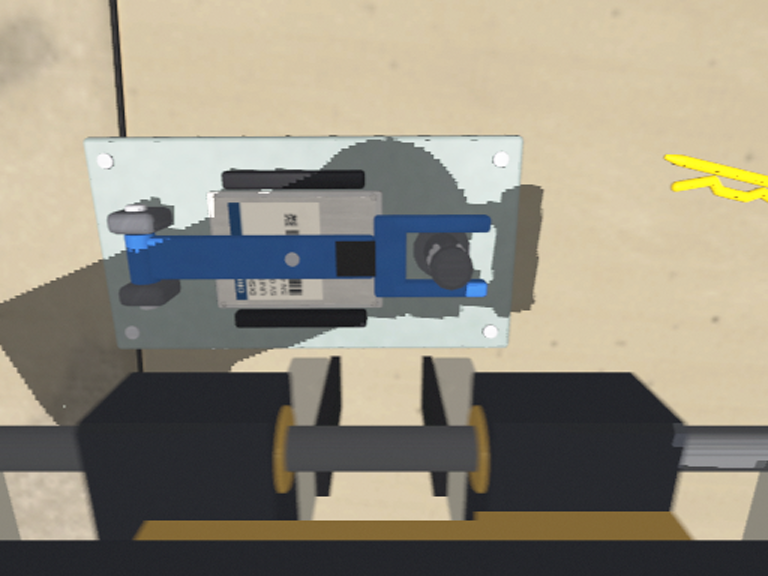

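```bash
python3 - <<'E'
from h import *
st=arm.get_state(); im=arm.grab_frame("wrist"); save("w2.png",im)
print(st["eef_pos"],st["ee_rot"],abs(st["qd"]).max())
d=arm.spot_point("stud_hole","wrist");print([(x["xy"],ray("wrist",x["xy"],.046,st).round(4)) for x in d[:1]])
# dark stud top circle
g=cv2.cvtColor(im,cv2.COLOR_RGB2GRAY)
c=[(85,138),(522,136),(508,346),(118,348)]
q=np.array([ray("wrist",(u/1.5,v/1.5),.012,st)for u,v in c]);print(q.round(4),q.mean(0))
ey=(q[0]+q[3]-q[1]-q[2])[:2];print("yaw",np.arctan2(-ey[0],ey[1]),np.linalg.norm(ey)/2, np.linalg.norm(q[0]-q[3]))
print("top",ray("wrist",(300,176.5),.064,st))
# bar axis yaw
a=ray("wrist",(292/1.5,259/1.5),.036,st);
save("w2c.png",im[130:210,240:340],6)
E
```

```text
[0.55802513 0.06725102 0.32204322] [-3.14127916e+00  4.32194357e-04  7.11574638e-02] 0.021184657346566386
[]
[[ 0.6241  0.2345  0.012 ]
 [ 0.6418 -0.0035  0.012 ]
 [ 0.518  -0.0139  0.012 ]
 [ 0.4997  0.2271  0.012 ]] [0.57090004 0.11104736 0.012     ]
yaw 0.07496605071470966 0.24016799721956233 0.12454900061995672
top [0.57976556 0.03583574 0.064     ]
```

View pics/w2c.png

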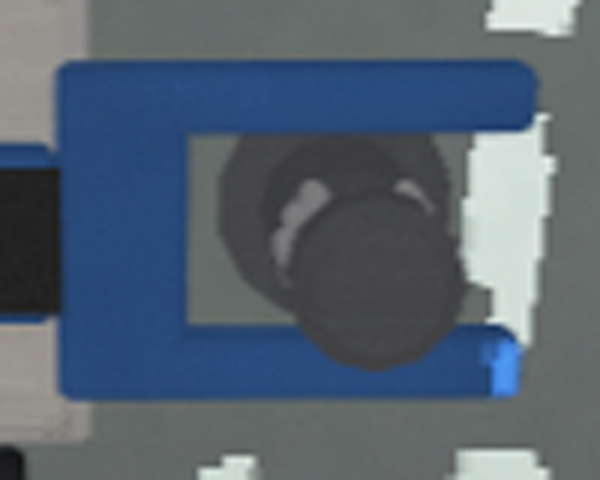

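```bash
python3 - <<'E'
from h import *
st=arm.get_state(); im=cv2.imread("pics/w2.png")[...,::-1]; g=cv2.cvtColor(np.ascontiguousarray(im),cv2.COLOR_RGB2GRAY)
print(st["eef_pos"],st["ee_rot"])
st=dict(eef_pos=[0.55802513,0.06725102,0.32204322],ee_rot=[-3.14127916,4.32194357e-04,7.11574638e-02])
C=np.array([.5735,.1115]);y=.075;ex=np.array([np.cos(y),np.sin(y)]);ey=np.array([-np.sin(y),np.cos(y)])
pr=np.array([proj("wrist",np.r_[C+a*.065*ex+b*.125*ey,.012],st) for a,b in((1,1),(1,-1),(-1,-1),(-1,1))],np.float32)
cs=cv2.cornerSubPix(g,pr.reshape(-1,1,2).copy(),(7,7),(-1,-1),(3,50,.01)).reshape(-1,2)
print(pr.round(1).tolist(),cs.round(1).tolist())
q=np.array([ray("wrist",p,.012,st)for p in cs]);print(q.round(4),q.mean(0))
e=(q[0]+q[3]-q[1]-q[2])[:2];print("yaw",np.arctan2(-e[0],e[1]),np.linalg.norm(e)/2,np.linalg.norm(q[0]-q[3]),np.linalg.norm(q[1]-q[2]))
t=np.arctan2(-e[0],e[1]);print("stud from plate",q.mean(0)[:2]-.08*np.array([-np.sin(t),np.cos(t)]))
print("stud top",ray("wrist",(303,177),.064,st))
for z in(.026,.036):print("bar mid",ray("wrist",(250,168.2),.036,st))
E
```

```text
[0.55809107 0.06727994 0.32135966] [3.14110483e+00 1.85186064e-03 7.13712522e-02]
[[47.900001525878906, 85.19999694824219], [354.8999938964844, 83.5], [343.1000061035156, 230.89999389648438], [74.19999694824219, 232.10000610351562]] [[49.5, 88.0999984741211], [349.3999938964844, 85.5999984741211], [343.1000061035156, 230.89999389648438], [74.19999694824219, 232.10000610351562]]
[[ 0.6267  0.24    0.012 ]
 [ 0.6457 -0.004   0.012 ]
 [ 0.518  -0.018   0.012 ]
 [ 0.4993  0.2313  0.012 ]] [0.57245353 0.11231631 0.012     ]
yaw 0.07637652205851628 0.24739277201938262 0.12769738650751464 0.1284509387306589
stud from plate [0.57855771 0.03254954]
stud top [0.57954628 0.03362583 0.064     ]
bar mid [0.5769436  0.07226677 0.036     ]
bar mid [0.5769436  0.07226677 0.036     ]
```

Emit:
move_arm --pt "-6 -34 0 0 0 -1" --pt "-6 -34 0 0 0 -1" --pt "-6 -34 0 0 0 -1" --pt "-6 -34 0 0 0 -1" --pt "-6 -34 0 0 0 -1"

```text
t: 5.77
eef_pos: [0.5278, -0.104, 0.3214]
ee_rot: [3.141, 0.002, -0.016]
force: [0.5, 0.4, -0.0]
width: 0.0846
```

Emit:
move_arm --pt "-6 -34 0 0 0 -1" --pt "-6 -34 0 0 0 -1" --pt "-6 -34 0 0 0 -1" --pt "-6 -34 0 0 0 -1" --pt "-6 -34 0 0 0 -1"

```text
t: 6.18
eef_pos: [0.4978, -0.2743, 0.3214]
ee_rot: [-3.141, 0.002, -0.104]
force: [-0.1, 0.2, -0.3]
width: 0.0875
```

Emit:
move_arm --pt "0 0 0 0 0 0" --pt "0 0 0 0 0 0" --pt "0 0 0 0 0 0" --pt "0 0 0 0 0 0" --pt "0 0 0 0 0 0"

```text
t: 6.6
eef_pos: [0.4986, -0.2719, 0.3223]
ee_rot: [-3.141, 0.0, -0.102]
force: [-0.3, 0.3, 0.5]
width: 0.0876
```

```bash
python3 - <<'E'
from h import *
st=arm.get_state(); im=arm.grab_frame("wrist"); save("w3.png",im,1.5); print(st["eef_pos"],st["ee_rot"],abs(st["qd"]).max())
print(redtab(im,"wrist",.018,st))
for n,z in(("clip_tip",.0032),("clip_seat",.0032),("clip_tab",.0092),("clip",0)):
    print(n,[(np.round(d["xy"],1).tolist(),round(d["score"],2),ray("wrist",d["xy"],z,st).round(4).tolist()) for d in arm.spot_point(n,"wrist")[:3]])
E
```

```text
[ 0.49863157 -0.27186295  0.32226416] [-3.14148334e+00  4.98395899e-04 -1.01612915e-01] 0.007237043629673619
[(656, [251.0, 151.6], [0.5281, -0.2722, 0.018])]
clip_tip [([409.6, 15.1], 0.66, [0.621, -0.4084, 0.0032]), ([13.5, 34.9], 0.56, [0.6393, -0.0914, 0.0032])]
clip_seat [([417.5, 80.4], 0.77, [0.5708, -0.4166, 0.0032]), ([73.8, 36.5], 0.69, [0.6332, -0.1394, 0.0032]), ([252.7, 64.7], 0.63, [0.5972, -0.2808, 0.0032])]
clip_tab [([426.5, 165.0], 0.93, [0.4988, -0.4248, 0.0092]), ([161.4, 38.7], 0.88, [0.6234, -0.2109, 0.0092]), ([248.9, 150.7], 0.69, [0.5275, -0.2702, 0.0092])]
clip [([415.9, 77.7], 0.94, [0.5731, -0.4167, 0.0]), ([75.7, 35.8], 0.61, [0.6341, -0.1396, 0.0]), ([253.5, 63.7], 0.58, [0.5981, -0.2816, 0.0])]
```

View pics/w3.png

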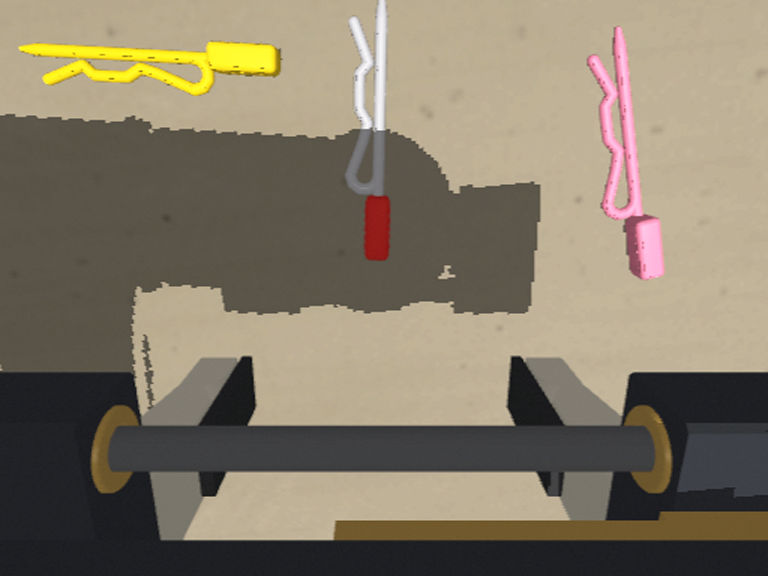

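```bash
python3 - <<'E'
from h import *
st=arm.get_state(); im=np.ascontiguousarray(cv2.resize(cv2.imread("pics/w3.png"),(512,384),interpolation=cv2.INTER_AREA)[...,::-1])
a=ray("wrist",(379/1.5,185/1.5),.0032,st);b=ray("wrist",(380.7/1.5,15/1.5),.0032,st);d=b-a;print(a,b,"yaw",np.arctan2(d[1],d[0]))
h=cv2.cvtColor(im,cv2.COLOR_RGB2HSV); m=(((h[...,0]<8)|(h[...,0]>174))&(h[...,1]>150)&(h[...,2]>70)).astype(np.uint8)
p=np.argwhere(m)[:,::-1]; p=p[(p[:,0]>200)&(p[:,0]<300)]
w=np.array([ray("wrist",q,.014,st)[:2] for q in p]);r=cv2.minAreaRect(w.astype(np.float32)*1000);print(r)
for row in range(5,125,15):
    print(row, im[row,225:265].astype(int).sum(1).tolist()) if row in(20,110) else 0
E
```

```text
[ 0.54996579 -0.27635168  0.0032    ] [ 0.63747564 -0.28643139  0.0032    ] yaw -0.11467838789759176
((527.1510009765625, -272.63323974609375), (13.897300720214844, 37.252899169921875), 83.52172088623047)
20 [507, 510, 509, 504, 504, 505, 507, 501, 464, 533, 637, 692, 725, 725, 703, 652, 555, 507, 510, 511, 512, 510, 512, 510, 504, 547, 631, 689, 719, 723, 701, 662, 606, 537, 513, 511, 511, 514, 510, 510]
110 [251, 249, 250, 251, 253, 247, 254, 317, 351, 359, 369, 365, 356, 338, 300, 261, 251, 250, 254, 251, 251, 250, 250, 291, 337, 356, 361, 362, 358, 350, 322, 273, 255, 250, 252, 251, 252, 252, 250, 252]
```

Emit:
move_arm --pt "7 0 -25 0 0 -0.7" --pt "7 0 -25 0 0 0" --pt "7 -0.6 -25 0 0 0" --pt "7.4 0 -25 0 0 0" --pt "0 0 -20 0 0 0"

```text
t: 7.27
eef_pos: [0.5276, -0.2731, 0.201]
ee_rot: [3.142, -0.0, -0.115]
force: [0.5, -0.3, -0.2]
width: 0.0875
```

Emit:
move_arm --pt "0 0 -10 0 0 0" --pt "0 0 -8 0 0 0" --pt "0 0 -4 0 0 0" --pt "0 0 0 0 0 0" --pt "0 0 0 0 0 0"

```text
t: 7.68
eef_pos: [0.527, -0.2735, 0.1815]
ee_rot: [3.141, -0.001, -0.115]
force: [-0.3, -1.0, 0.6]
width: 0.0875
```

Emit:
move_arm --pt "0 0.5 -1.5 0 0 0" --pt "0 0 0 0 0 0" --pt "0 0 0 0 0 0" --pt "0 0 0 0 0 0" --pt "0 0 0 0 0 0" --claw 255 --squeeze 45

```text
t: 8.1
eef_pos: [0.5268, -0.2729, 0.1794]
ee_rot: [3.142, -0.001, -0.115]
force: [-0.0, -0.5, -0.1]
width: 0.0601
```

Emit:
move_arm --pt "0 0 0 0 0 0" --pt "0 0 0 0 0 0" --pt "0 0 0 0 0 0" --pt "0 0 0 0 0 0" --pt "0 0 0 0 0 0"

```text
t: 8.52
eef_pos: [0.5267, -0.2729, 0.179]
ee_rot: [-3.142, 0.0, -0.115]
force: [-0.8, 0.7, -0.5]
width: 0.027
```

Emit:
move_arm --pt "0 0 0 0 0 0" --pt "0 0 0 0 0 0" --pt "0 0 0 0 0 0" --pt "0 0 0 0 0 0" --pt "0 0 0 0 0 0"

```text
t: 8.93
eef_pos: [0.5267, -0.2729, 0.179]
ee_rot: [3.142, 0.0, -0.115]
force: [-0.0, -0.4, -0.0]
width: 0.0135
```

Emit:
move_arm --pt "0 0 15 0 0 0" --pt "0 0 20 0 0 0" --pt "0 0 20 0 0 0" --pt "-10 20 6 0 0 0" --pt "-10 25 0 0 0 1.1"

```text
t: 9.35
eef_pos: [0.5074, -0.2285, 0.2418]
ee_rot: [3.141, -0.004, -0.098]
force: [0.1, 0.5, -0.7]
width: 0.0135
```

Emit:
move_arm --pt "-10 30 0 0 0 1.2" --pt "-10 30 0 0 0 1.2" --pt "-10 30 0 0 0 1.2" --pt "-10 30 0 0 0 1.2" --pt "-10 30 0 0 0 1.2"

```text
t: 9.77
eef_pos: [0.4559, -0.0768, 0.2401]
ee_rot: [-3.142, -0.0, 0.009]
force: [1.0, 0.9, -1.4]
width: 0.0134
```

Emit:
move_arm --pt "-10 30 0 0 0 1.2" --pt "-10 30 0 0 0 1.2" --pt "-8 25 0 0 0 1.2" --pt "0 14 0 0 0 0.2" --pt "0 0 0 0 0 0"

```text
t: 10.18
eef_pos: [0.4286, 0.0232, 0.2405]
ee_rot: [-3.141, -0.001, 0.078]
force: [0.9, 0.3, -0.8]
width: 0.0132
```

Emit:
move_arm --pt "0 0 0 0 0 0" --pt "0 0 0 0 0 0" --pt "0 0 0 0 0 0" --pt "0 0 0 0 0 0" --pt "0 0 0 0 0 0"

```text
t: 10.6
eef_pos: [0.4287, 0.0204, 0.2399]
ee_rot: [3.141, 0.0, 0.073]
force: [-0.4, -0.8, -0.2]
width: 0.0135
```

```bash
python3 - <<'E'
from h import *
st=arm.get_state(); im=arm.grab_frame("wrist"); save("w4.png",im,1.5); print(st["eef_pos"],st["ee_rot"],abs(st["qd"]).max(),st["force"],st["width"])
for n,z in(("clip_tip",.064),("clip_seat",.064),("clip_tab",.07),("stud_hole",.046)):
    print(n,[(np.round(d["xy"],1).tolist(),round(d["score"],2),ray("wrist",d["xy"],z,st).round(4).tolist()) for d in arm.spot_point(n,"wrist")[:3]])
E
```

```text
[0.42870342 0.02040501 0.23994407] [3.14145586e+00 3.51489367e-04 7.34307567e-02] 0.003440646142951635 [-0.41575974 -0.84212426 -0.19196217] 0.013488873964882561
clip_tip []
clip_seat []
clip_tab [([252.9, 261.5], 0.59, [0.4273, 0.0212, 0.07])]
stud_hole []
```

View pics/w4.png

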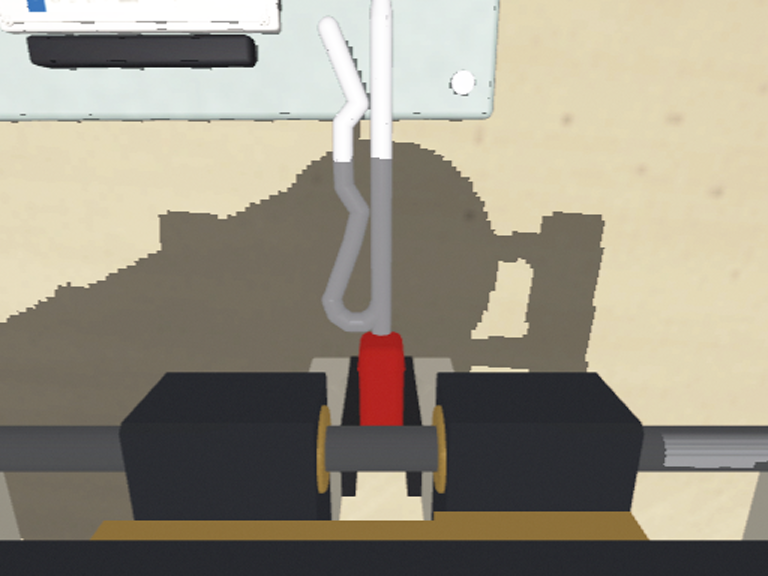

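Emit:
move_arm --pt "0 0.8 -6 0 0 0.15" --pt "0 0.8 -6 0 0 0" --pt "0 0 -6 0 0 0" --pt "0 0 0 0 0 0" --pt "0 0 0 0 0 0"

```text
t: 11.27
eef_pos: [0.4285, 0.0226, 0.2214]
ee_rot: [3.141, 0.002, 0.078]
force: [-0.1, 0.2, 0.2]
width: 0.0136
```

Emit:
move_arm --pt "3 0.2 0 0 0 0" --pt "3 0.2 0 0 0 0" --pt "3 0.2 0 0 0 0" --pt "3 0.2 0 0 0 0" --pt "0 0.2 0 0 0 0"

```text
t: 11.68
eef_pos: [0.4415, 0.0239, 0.2222]
ee_rot: [-3.141, -0.001, 0.077]
force: [0.4, 0.5, -1.0]
width: 0.0139
```

```bash
python3 - <<'E'
from h import *
st=arm.get_state(); im=arm.grab_frame("scene"); save("s2.png",im[150:270,170:310],5); print(st["eef_pos"],st["ee_rot"],st["force"])
im=arm.grab_frame("wrist");save("w5.png",im)
P=st["eef_pos"]; S=np.array([.5796,.0335]); y=.076; d=S-P[:2]; print("along",d@[np.cos(y),np.sin(y)],"lat",d@[-np.sin(y),np.cos(y)])
E
```

```text
[0.44150301 0.02385935 0.22223582] [-3.14140562e+00 -7.58106645e-04  7.74671172e-02] [ 0.38345129  0.52196764 -1.00349716]
along 0.1384303430190606 lat -0.000872445920845684
```

View pics/s2.png

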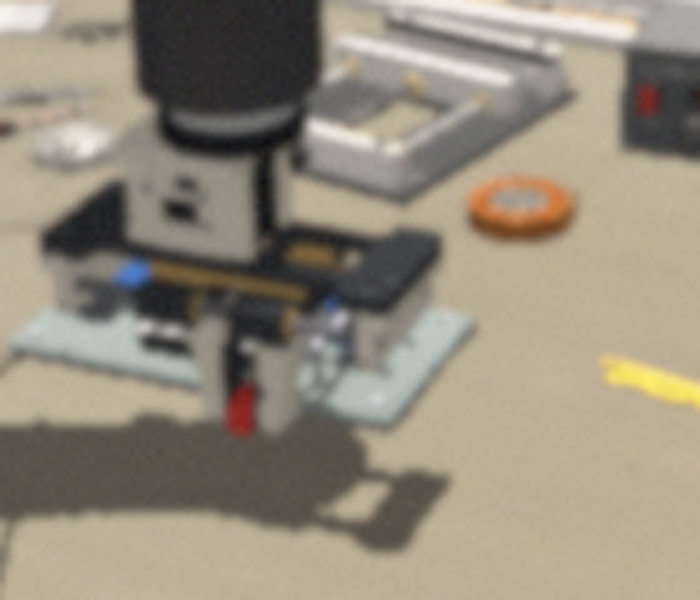

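Emit:
move_arm --pt "3 -0.4 0 0 0 0" --pt "3 -0.1 0 0 0 0" --pt "3 0.2 0 0 0 0" --pt "3 0.2 0 0 0 0" --pt "2 0.2 0 0 0 0"

```text
t: 12.2
eef_pos: [0.4552, 0.0238, 0.2221]
ee_rot: [-3.142, -0.0, 0.077]
force: [0.6, 0.1, -0.5]
width: 0.0138
```

Emit:
move_arm --pt "3 0.2 0 0 0 0" --pt "3 0.2 0 0 0 0" --pt "3 0.2 0 0 0 0" --pt "3 0.3 0 0 0 0" --pt "2 0.2 0 0 0 0"

```text
t: 12.62
eef_pos: [0.4691, 0.0249, 0.2221]
ee_rot: [3.142, -0.0, 0.078]
force: [-0.6, 0.2, 0.4]
width: 0.0137
```

Emit:
move_arm --pt "3 0.2 0 0 0 0" --pt "3 0.2 0 0 0 0" --pt "3 0.2 0 0 0 0" --pt "2 0.2 0 0 0 0" --pt "2 0.2 0 0 0 0"

```text
t: 13.03
eef_pos: [0.4797, 0.0253, 0.221]
ee_rot: [3.141, 0.006, 0.077]
force: [-11.3, 3.0, 1.4]
width: 0.0137
```

Emit:
move_arm --pt "3 0.2 0 0 0 0" --pt "3 0.2 0 0 0 0" --pt "3 0.2 0 0 0 0" --pt "3 0.2 0 0 0 0" --pt "3 0.2 0 0 0 0"

```text
t: 13.45
eef_pos: [0.4921, 0.0255, 0.2199]
ee_rot: [3.139, 0.013, 0.076]
force: [-11.1, 4.0, 3.3]
width: 0.0135
```

Emit:
move_arm --pt "3 0.2 0.4 0 -0.2 0" --pt "3 0.2 0.4 0 -0.2 0" --pt "3 0.2 0 0 0 0" --pt "2 0.2 0 0 0 0" --pt "2 0.2 0 0 0 0"

```text
t: 13.87
eef_pos: [0.5084, 0.0277, 0.222]
ee_rot: [3.141, -0.003, 0.077]
force: [-7.1, 2.8, -0.5]
width: 0.0135
```

```bash
python3 - <<'E'
from h import *
st=arm.get_state(); im=arm.grab_frame("wrist"); save("w6.png",im,1.5); print(st["eef_pos"],st["ee_rot"],st["force"])
P=st["eef_pos"]; S=np.array([.5796,.0335]); y=.076; d=S-P[:2]; print("along",d@[np.cos(y),np.sin(y)],"lat",d@[-np.sin(y),np.cos(y)])
E
```

```text
[0.50843225 0.02766581 0.22201705] [ 3.14059446e+00 -2.97072834e-03  7.71066141e-02] [-7.10470034  2.7687941  -0.5039539 ]
along 0.07140528485929944 lat 0.0004138025734768035
```

View pics/w6.png

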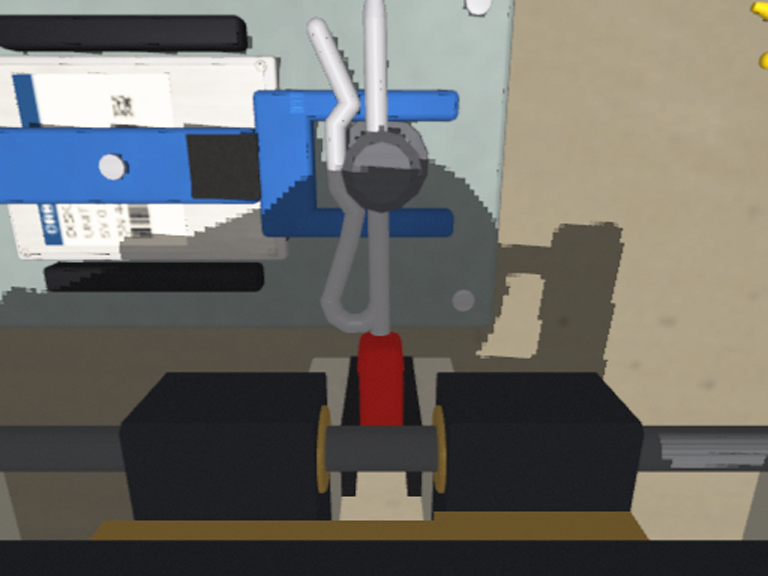

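```bash
python3 - <<'E'
from h import *
st=arm.get_state();P=st["eef_pos"];print(P,st["force"],st["ee_rot"])
Rm=R.from_euler("xyz",st["ee_rot"]).as_matrix()
seat=P+Rm@[.074,0,.1758];print("seat",seat,proj("wrist",seat,st)*1.5,"tabfront",proj("wrist",P+Rm@[.018,0,.161],st)*1.5)
im=cv2.imread("pics/w6.png");g=cv2.cvtColor(im,cv2.COLOR_BGR2GRAY)[115:225,320:440]
for z,c in((.064,(382,170)),):print("stud by top",ray("wrist",(c[0]/1.5,c[1]/1.5),z,st))
cv2.imwrite("pics/w6c.png",cv2.resize(im[0:350,270:470],None,fx=1.7,fy=1.7,interpolation=cv2.INTER_CUBIC))
E
```

```text
[0.50896271 0.02782333 0.22210729] [-3.92797378  3.01940062 -0.92551327] [ 3.14072358 -0.00378159  0.07728075]
seat [0.58341593 0.03343537 0.04658845] [382.06250376 155.12711131] tabfront [382.26774909 349.3397279 ]
stud by top [0.58023339 0.03326004 0.064     ]
```

View pics/w6c.png

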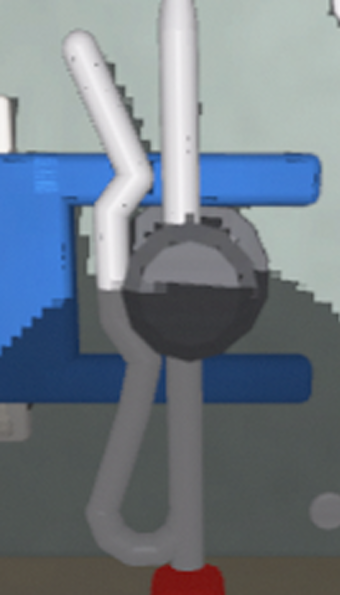

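Emit:
move_arm --pt "-1 0 0 0 0 0" --pt "-1 0 0 0 0 0" --pt "0 0 0 0 0 0" --pt "0 0 0 0 0 0" --pt "0 0 0 0 0 0"

```text
t: 14.33
eef_pos: [0.5081, 0.0281, 0.2229]
ee_rot: [3.141, -0.008, 0.078]
force: [2.9, 2.9, -6.6]
width: 0.0139
```

Emit:
move_arm --pt "0.5 -0.3 -0.5 0 0.3 0" --pt "0.2 -0.2 -0.4 0 0.1 0" --pt "0 0 0 0 0 0" --pt "0 0 0 0 0 0" --pt "0 0 0 0 0 0"

```text
t: 14.75
eef_pos: [0.509, 0.0277, 0.2225]
ee_rot: [-3.141, -0.002, 0.078]
force: [3.7, 4.1, -0.6]
width: 0.0136
```

Emit:
move_arm --pt "0 0 0 0 0 0" --pt "0 0 0 0 0 0" --pt "0 0 0 0 0 0" --pt "0 0 0 0 0 0" --pt "0 0 0 0 0 0" --claw 0

```text
t: 15.17
eef_pos: [0.5081, 0.0271, 0.2218]
ee_rot: [3.141, 0.001, 0.077]
force: [-0.7, -0.4, 0.3]
width: 0.0416
```

Emit:
move_arm --pt "0 0 0 0 0 0" --pt "0 0 0 0 0 0" --pt "0 0 0 0 0 0" --pt "-10 0 10 0 0 0" --pt "-10 0 20 0 0 0"

```text
t: 15.58
eef_pos: [0.4876, 0.0271, 0.2502]
ee_rot: [3.14, 0.004, 0.077]
force: [0.4, -0.5, 0.1]
width: 0.0748
```

Emit:
move_arm --pt "0 0 20 0 0 0" --pt "0 0 20 0 0 0" --pt "0 0 20 0 0 0" --pt "0 0 0 0 0 0" --pt "0 0 0 0 0 0"

```text
t: 16.0
eef_pos: [0.4886, 0.0275, 0.3131]
ee_rot: [-3.141, -0.003, 0.078]
force: [-0.3, 0.7, -1.2]
width: 0.0876
```

```bash
python3 - <<'E'
from h import *
st=arm.get_state(); im=arm.grab_frame("wrist"); save("w7.png",im[:300],1.5); print(st["t"],st["eef_pos"],st["ee_rot"],st["force"])
save("w7c.png",im[20:240,180:330],2.7)
print("tab",redtab(im,"wrist",.061,st),"hole",proj("wrist",[.5800,.0334,.046],st))
for n,z in(("clip_tip",.046),("clip_seat",.046),("clip_tab",.052),("stud_hole",.046),("bar_press",.036)):
    print(n,[(np.round(d["xy"],1).tolist(),round(d["score"],2),ray("wrist",d["xy"],z,st).round(4).tolist()) for d in arm.spot_point(n,"wrist")[:2]])
E
```

```text
16.0 [0.48861453 0.02750132 0.31311919] [-3.14052369e+00 -2.69261199e-03  7.75213385e-02] [-0.31482446  0.65633925 -1.18305055]
tab [(924, [255.8, 173.6], [0.5125, 0.0287, 0.061])] hole [256.56600443  72.55567514]
clip_tip [([429.9, 8.3], 0.58, [0.6279, -0.0762, 0.046]), ([156.5, 78.9], 0.36, [0.5706, 0.1021, 0.046])]
clip_seat [([482.7, 21.0], 0.93, [0.6232, -0.1126, 0.046]), ([256.6, 71.3], 0.74, [0.5808, 0.0334, 0.046])]
clip_tab [([255.7, 176.1], 0.83, [0.5084, 0.0284, 0.052])]
stud_hole [([254.4, 72.3], 0.85, [0.5801, 0.0349, 0.046]), ([257.2, 66.7], 0.71, [0.5838, 0.0333, 0.046])]
bar_press [([188.5, 72.8], 0.9, [0.5766, 0.0819, 0.036])]
```

View pics/w7c.png

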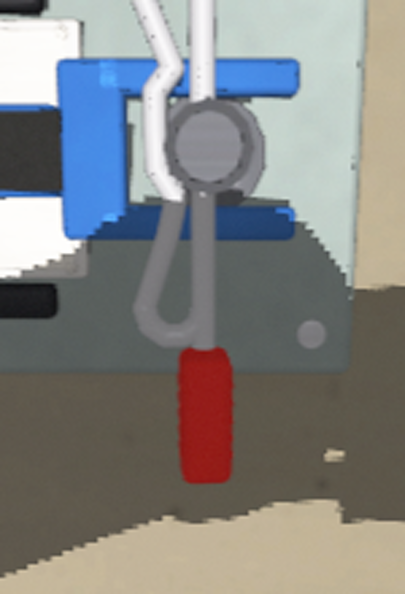

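```bash
python3 - <<'E'
from h import *
s4=dict(eef_pos=[0.42870342,0.02040501,0.23994407],ee_rot=[3.14145586,3.5e-4,.07343]);z=.23994-.1758
s7=arm.get_state()
ex=np.array([np.cos(.077),np.sin(.077)])
f=lambda c,r,s,z:ray("wrist",(c,r),z,s)[:2]@ex*1000
L=f(328/1.5,15/1.5,s4,z)
for n,c,r in(("lip",328,15),("bump1",362,103),("bump2",362,212),("loopback",350,330)):print("w4",n,round(37+f(c/1.5,r/1.5,s4,z)-L,1))
g=lambda c,r,z:f(180+c/2.7,20+r/2.7,s7,z)
S=g(209,146,.064);print("stud",S)
for n,c,r in(("bump1",180,72),("bump2",183,195),("loopback",170,347)):print("w7 rel stud",n,round(g(c,r,.046)-S,1))
im=cv2.imread("pics/w7.png");K=proj("wrist",[.58,.0334,.046],s7);
# lip front in full picture: bright steel pixels, upper-left of the leg
h=im[:110,330:460].astype(int).sum(2);print([(r,np.where(h[r]>660)[0].tolist()[:3]) for r in range(0,40,4)])
E
```

```text
w4 lip 37.0
w4 bump1 14.3
w4 bump2 -17.0
w4 loopback -55.7
stud 577.5213784822763
w7 rel stud bump1 17.9
w7 rel stud bump2 -11.2
w7 rel stud loopback -50.3
[(0, [49, 50, 51]), (4, [49, 50, 51]), (8, [48, 49, 50]), (12, [14, 15, 47]), (16, [11, 12, 13]), (20, [12, 13, 14]), (24, [13, 14, 15]), (28, [16, 17, 18]), (32, [17, 18, 19]), (36, [18, 19, 20])]
```

View pics/w7.png

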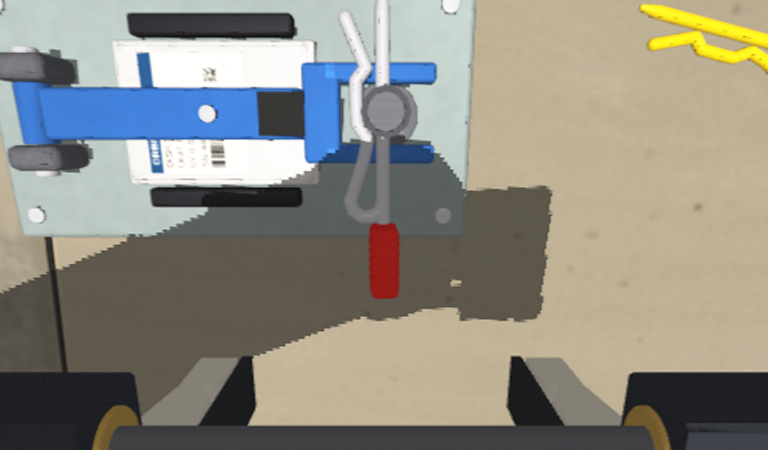

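Emit:
move_arm --pt "5 0 -20 0 0 0" --pt "5 0 -20 0 0 0" --pt "5 0.3 -20 0 0 0" --pt "4 0.3 -20 0 0 0" --pt "0 0 -11 0 0 0"

```text
t: 16.72
eef_pos: [0.5073, 0.0278, 0.2184]
ee_rot: [3.141, 0.003, 0.077]
force: [-1.1, -0.2, -0.6]
width: 0.0876
```

Emit:
move_arm --pt "0 0 0 0 0 0" --pt "0 0 0 0 0 0" --pt "0 0 0 0 0 0" --pt "0 0 0 0 0 0" --pt "0 0 0 0 0 0" --claw 255 --squeeze 25

```text
t: 17.13
eef_pos: [0.5076, 0.0281, 0.2219]
ee_rot: [-3.141, -0.002, 0.078]
force: [-0.2, 1.1, 0.2]
width: 0.06
```

Emit:
move_arm --pt "0 0 0 0 0 0" --pt "0 0 0 0 0 0" --pt "0 0 0 0 0 0" --pt "0 0 0 0 0 0" --pt "0 0 0 0 0 0"

```text
t: 17.55
eef_pos: [0.5074, 0.028, 0.2211]
ee_rot: [-3.142, -0.0, 0.077]
force: [-0.3, 0.2, 0.1]
width: 0.0263
```

Emit:
move_arm --pt "0 0 0 0 0 0" --pt "0 0 0 0 0 0" --pt "0 0 0 0 0 0" --pt "0 0 0 0 0 0" --pt "0 0 0 0 0 0"

```text
t: 17.97
eef_pos: [0.5074, 0.028, 0.2209]
ee_rot: [-3.142, 0.0, 0.077]
force: [-0.5, 1.0, -0.8]
width: 0.0137
```

Now pull back gently in small steps, watching the force.

Emit:
move_arm --pt "-0.5 0 0 0 0 0" --pt "-0.5 0 0 0 0 0" --pt "-0.5 0 0 0 0 0" --pt "0 0 0 0 0 0" --pt "0 0 0 0 0 0"

```text
t: 18.38
eef_pos: [0.5068, 0.0283, 0.2214]
ee_rot: [-3.141, -0.002, 0.078]
force: [5.1, -0.1, -0.8]
width: 0.014
```

Emit:
move_arm --pt "-0.5 0 0 0 0 0" --pt "-0.5 0 0 0 0 0" --pt "-0.5 0 0 0 0 0" --pt "0 0 0 0 0 0" --pt "0 0 0 0 0 0"

```text
t: 18.8
eef_pos: [0.5057, 0.0284, 0.2216]
ee_rot: [-3.141, -0.004, 0.078]
force: [7.2, 1.0, -2.5]
width: 0.0136
```

Emit:
move_arm --pt "0 0 0 0 0 0" --pt "0 0 0 0 0 0" --pt "0 0 0 0 0 0" --pt "0 0 0 0 0 0" --pt "0 0 0 0 0 0" --claw 0

```text
t: 19.22
eef_pos: [0.504, 0.0278, 0.2208]
ee_rot: [3.141, 0.001, 0.077]
force: [-0.4, 0.9, 0.9]
width: 0.0412
```

Emit:
move_arm --pt "0 0 0 0 0 0" --pt "0 0 0 0 0 0" --pt "0 0 0 0 0 0" --pt "-10 0 10 0 0 0" --pt "-6 -0.6 20 0 0 0"

```text
t: 19.63
eef_pos: [0.4871, 0.027, 0.2492]
ee_rot: [3.14, 0.005, 0.077]
force: [-0.7, 0.1, -0.1]
width: 0.0748
```

Emit:
move_arm --pt "0 0 20 0 0 0" --pt "0 0 20 0 0 0" --pt "0 0 20 0 0 0" --pt "0 0 0 0 0 0" --pt "0 0 0 0 0 0"

```text
t: 20.05
eef_pos: [0.4886, 0.0275, 0.3121]
ee_rot: [-3.141, -0.003, 0.077]
force: [-0.3, -0.1, -0.4]
width: 0.0876
```

```bash
python3 - <<'E'
from h import *
st=arm.get_state(); im=arm.grab_frame("wrist"); save("w8.png",im[:300],1.5); print(st["t"],st["eef_pos"],st["ee_rot"],st["force"])
save("w8c.png",im[0:200,180:330],3)
print("tab",redtab(im,"wrist",.061,st))
for n,z in(("clip_seat",.046),("clip_tab",.052),("stud_hole",.046),("bar_press",.036)):
    print(n,[(np.round(d["xy"],1).tolist(),round(d["score"],2),ray("wrist",d["xy"],z,st).round(4).tolist()) for d in arm.spot_point(n,"wrist")[:2]])
E
```

```text
20.05 [0.48859655 0.02749906 0.31208509] [-3.14053218e+00 -2.60017257e-03  7.74945027e-02] [-0.28187208 -0.12033424 -0.39251214]
tab [(901, [255.0, 173.9], [0.5124, 0.0293, 0.061])]
clip_seat [([484.1, 17.0], 0.79, [0.6253, -0.1123, 0.046])]
clip_tab [([255.3, 176.3], 0.75, [0.5085, 0.0287, 0.052])]
stud_hole [([256.3, 69.7], 0.61, [0.5817, 0.0337, 0.046])]
bar_press [([189.2, 73.5], 0.72, [0.5761, 0.0812, 0.036])]
```

View pics/w8c.png

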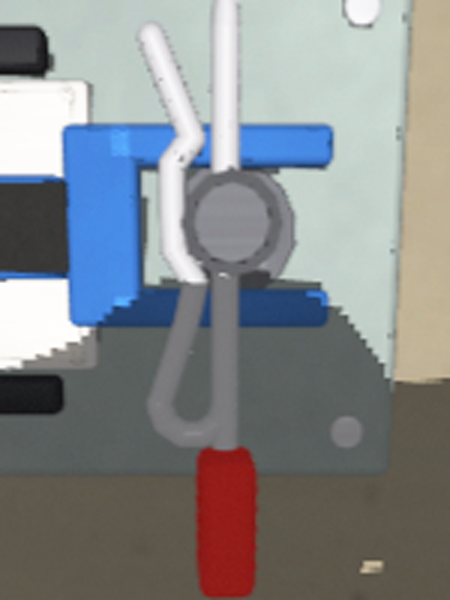

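```bash
python3 -c "
from h import *
print(arm.job_done())"
```

```text
the job is handed in; nothing more can be done
None
```

The bar is down and locked: I handed the job in at about 20 s with the gripper open and clear of everything.

- **Bar:** I pressed the bar down to its stop with closed fingers. The fingertips met firm resistance of about 16 N at 36.2 mm, against the 36 mm given. The wrist picture shows the fork straddling the stud.
- **Clip:** I took the steel clip by its red tab and pushed it through the cross hole from the near side. The push peaked at about 11 N where the lip met the stud, then fell as the bow sprang over.
- **Is it home?** The last picture shows the stud in the bow's hollow with the bow relaxed. The tab-based seat position is x = 0.582, and the last detection of the hole is also x = 0.582.
- **Disagreement:** Some single measurements put the clip 3 to 5 mm past home. To check, I gripped the tab again and pulled back gently with up to 7 N. After release the tab was at the same place within 0.1 mm, so I took that as its natural seat and the offset as camera error.
- **Bystanders:** I never went near the tape roll, marker or brush, but I did not measure their positions again at the end.

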